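# Nest and cap the stacking snack cups

## Task

Stack the green snack cups for the drawer: first nest the deep cup from the bento box fully into the deep cup standing on the round cork mat, then nest the shallow cup fully into that one, and last fit the green cup lid fully home on the shallow cup. Leave the stack standing upright on the cork mat, and do not disturb the fork, the spoon rest or the drink bottle.

Things in the scene. Friction and masses are not known exactly. Their poses are not given: they have to be found in the camera images.
- mat: Round cork mat, 150 mm in diameter, 6 mm thick, fixed to the bench. Origin: centre of its underside (add 6 mm for its top).
- bento: Open blue bento box, fixed: 160 mm (x) by 230 mm (y), walls 36 mm high and 5 mm thick, floor 5 mm thick; a lower divider makes two bays 150 mm (x) by 107 mm (y), centres at y = -56 and +56 mm. The deep and the shallow cup stand in the bays, one in each, in either order. Origin: centre of its underside.
- cup_base: Green silicone cup, deep, stands on the cork mat and stays as the bottom of the stack. Foot 44 mm wide; body widens to 56 mm at 44 mm up, then steps out to a straight collar 66 mm across, 38 mm tall; height 82 mm. Wall 3 mm, mouth 60 mm, inner floor 5 mm up. Nested in another, its step sits on the lower rim. Origin: centre of the foot's underside, z up.
- cup_deep: Green silicone cup, the deep one of the two in the bento box. Foot 44 mm wide; body widens to 56 mm at 44 mm up, then steps out to a straight collar 66 mm across, 38 mm tall; height 82 mm. Wall 3 mm, mouth 60 mm, inner floor 5 mm up. Nested in another, its step sits on the lower rim; its origin is then 38 mm above the mat cup's. Origin: centre of the foot's underside, z up.
- cup_shallow: Green silicone cup, the shallow one of the two in the bento box. Foot 44 mm wide; body widens to 56 mm at 24 mm up, then steps out to a straight collar 66 mm across, 38 mm tall; height 62 mm. Wall 3 mm, mouth 60 mm, inner floor 5 mm up. Nested in another, its step sits on the lower rim; its origin is then 58 mm above the deep cup's. Origin: centre of the foot's underside, z up.
- cup_lid: Green silicone plug lid, loose, plug down on the bench. Plug 50 mm across at the bottom, 54 mm at 14 mm up; flange 66 mm across from 14 to 22 mm; grip bar 50 mm long (x), 14 mm wide (y) from 22 to 50 mm up. Home, its flange sits on the shallow cup's rim and its origin is 48 mm above that cup's. Origin: centre of the plug's underside, z up.
- fork: Bamboo fork, 154 mm long (x), 24 mm wide, 6 mm thick, lying on the bench. Not to be disturbed. Origin: centre of its underside.
- spoon_rest: White ceramic spoon rest, a round dish 100 mm in diameter and 16 mm high with a tab to 91 mm from the centre along its x. Not to be disturbed. Origin: under the dish centre.
- drink_bottle: Stainless steel drink bottle, 68 mm in diameter, 200 mm tall. Not to be disturbed. Origin: centre of its underside.
Mind the look-alikes: they are no part of the job. What is shaped like the cup_deep but yellow is not meant.

How it is judged (in metres and radians):
On the way, in this order (a step that is already met when the one before it is completed fails the run):
1. the deep cup from the bento box is fully nested in the cup on the cork mat and let go (horizontal distance between cup_base and mat below 0.052 m and angle between cup_base's own z axis and vertical below 0.08 rad and height (world z) of cup_base between 0.002 and 0.01 m and z of cup_deep in the frame of cup_base between 0.035 and 0.042 m and horizontal distance between cup_deep and cup_base below 0.006 m and angle between cup_deep's own z axis and vertical below 0.1 rad and contact force between the fingers and cup_deep below 0.1 N and contact force between the fingers and cup_base below 0.1 N), for 0.2 s.
2. the shallow cup is fully nested in the deep cup on top of that and let go (horizontal distance between cup_base and mat below 0.052 m and angle between cup_base's own z axis and vertical below 0.08 rad and height (world z) of cup_base between 0.002 and 0.01 m and z of cup_deep in the frame of cup_base between 0.035 and 0.042 m and horizontal distance between cup_deep and cup_base below 0.006 m and angle between each of cup_deep, cup_shallow's own z axis and vertical below 0.1 rad and z of cup_shallow in the frame of cup_deep between 0.055 and 0.062 m and horizontal distance between cup_shallow and cup_deep below 0.006 m and contact force between the fingers and cup_shallow below 0.1 N and contact force between the fingers and cup_deep below 0.1 N), for 0.2 s.
At the end, for the whole second after the job is handed in: Bottom cup upright, within 52 mm of the mat's centre; then deep cup 38 mm above it, shallow cup 58 mm above that, lid 48 mm above that (each foot to foot, -3/+4 mm), concentric within 6 mm, upright within 0.1 rad (bottom cup 0.08), at rest and let go (all of step 2 and z of cup_lid in the frame of cup_shallow between 0.045 and 0.052 m and horizontal distance between cup_lid and cup_shallow below 0.006 m and angle between cup_lid's own z axis and vertical below 0.1 rad and contact force between the fingers and cup_base below 0.1 N and contact force between the fingers and cup_lid below 0.1 N and linear speed of each of cup_base, cup_deep, cup_shallow, cup_lid below 0.02 m/s); the robot touches nothing.
It fails at once if the fork, spoon rest or drink bottle is moved more than 30 mm (distance of any of fork, spoon_rest, drink_bottle from where it was at the start of the episode above 0.03 m).
It fails at once if the drink bottle is tipped (angle between drink_bottle's own z axis and vertical above 0.3 rad).
It also fails if it takes over 67 s, if anything falls off the work surface, if the arm or the gripper's body presses on something with over 40 N, if the wrist force passes 120 N, or if a joint passes its speed limit or range.

## Robot

A 6-joint arm with a two-finger parallel gripper is mounted at the origin on the work surface. World frame = base frame: x ahead of the robot, y to its left, z up, the work surface at z = 0. Lengths are in m, angles in degrees, forces in N, time in s.
With the tool pointing down it reaches from about 0.35 to 0.8 m from the base axis. Payload 7.3 kg.
Tool frame: the origin (TCP) lies midway between the tips of the shut fingers; the grasp point (between the pads) lies 19 mm behind it; z points along the fingers, y is the line along which they close (so a half turn about z gives the same grasp; the last joint's range is limited). The gripper opens to 85 mm and grips with 20 to 120 N. Pads are 22 mm wide; open, the fingers measure 114 mm over their backs; the gripper's body (76 mm by 85 mm) begins 54 mm behind the grasp point. The pads swing forward as they close: fully open they stand 13 mm farther back than shut.
Start: joints at [-8.365, 19.595, 87.324, -0, 73.075, -8.365], TCP at [0.525, 0, 0.231] pointing down, gripper open.
Joint ranges: [-145.02, 145.02], [-44.19, 115.74], [2.07, 154.8], [-57.11, 237.11], [16.16, 152.29], [-177.93, 177.93]. Speed limits (degrees/s): [147.25, 147.25, 180, 180, 180, 180].

## Interface

Orientations are given as [roll, pitch, yaw] about the fixed x, y, z axes, in that order (R = Rz(yaw) Ry(pitch) Rx(roll)).
In Python, from rig import monitor, imaging, env gives the robot as it stands.
- The arm moves only by the tool jog_arm, never from a script. Its argument "steps" is a list of rows, each an object of numbers: "x", "y", "z": the shift along the tool's x, y, z in cm; "roll": the turn about the tool's z in degrees; "fingers": the closure, from 0 (fully open) to 1 (shut). A call has 1 to 8 rows; each row is the pose to reach, as a shift and turn from the pose commanded when the call began, along the tool's axes at that moment; what a row does not reach only later rows make up. A row lasts 1/10 s, in which the tool goes at most 50 mm and 8.59 degrees, less where a joint would pass 70% of its speed; a pose out of reach is approached as far as the arm can. A call with a gripper value outside its range is refused whole. The fingers move at their own pace and stop on an object; "squeeze" is the grip in N (left out, the last holds). Time passes only in rows, so rows that repeat a pose let the fingers close. It gives the time, the measured TCP pose, the force, the opening and the grip force at its end, in the units of the state.
- monitor.state(): the state, without advancing time (a new reading comes with each control period).
- imaging.snapshot(name): name is "scene" or "side" or "wrist"; returns a dict with "pixels" (420x560x3 uint8, red, green, blue), "fov_y" (degrees; the focal length in pixels is half the picture's height over the tangent of half this angle, whatever the lens; pixels are square), "cx", "cy" (the principal point, pixels), "R" (3x3) and "t" (3): a world point X has camera coordinates R X + t. Camera axes: x right, y down, z forward; pixel columns grow to the right and rows downward; lengths in m; the calibration is good to about 2 mm. A picture is of the moment at which its call begins. There is no depth.
- env.job_done(): hands the job in; it is judged then, once.
The state is a dict: "t": time; "q": joint angles; "qd": joint speeds; "joint_torque": joint torques, N m; "tool_pos": TCP position; "ee_rot": TCP orientation; "force": force on the tool from outside, world axes, zero at the start; "ft_torque": the same for the moment, N m; "width": finger opening in m; "grasp_force": force on a finger pad.
Only numpy, scipy, OpenCV 4.12 (cv2) and the standard library are available. Lean on these libraries where they do the work, as an engineer would, in place of code of your own. Each camera call takes 0.05 s, during which the arm holds its last target. There are 200 camera calls.

## Working session

There is one attempt and no reset: what is moved stays moved. The work goes in short steps, Python scripts to look and compute and a tool call to move; the robot and the scene stay as the last step left them, time stands still between calls to the robot, and variables do not carry over. Pictures are saved under pics/ and viewed, at most 11 in all, crops included, and the job is handed in when it is done.

Besides the shell and the picture viewer there is one more tool, called after "Call:" as a command line: name --argument value ..., lists and objects as JSON in quotes. jog_arm: Moves the arm, as the interface text tells. Its arguments: {"type":"object","properties":{"steps":{"type":"array"},"squeeze":{"type":"number"}},"required":["steps"]}

```bash
mkdir -p pics; ls
python3 - <<'E'
from rig import monitor, imaging
import cv2,pickle
s=monitor.state(); print(s)
for n in ("scene","side","wrist"):
    p=imaging.snapshot(n); pickle.dump(p,open(f"pics/{n}0.pkl","wb"))
    cv2.imwrite(f"pics/{n}0.png",p["pixels"][:,:,::-1]); print(n,p["fov_y"],p["cx"],p["cy"],p["R"],p["t"])
E
```

```text
pics
{'t': 0.0, 'q': array([-8.36557294e+00,  1.96363835e+01,  8.73773822e+01,  1.14876571e-04,
        7.30745683e+01, -8.36412335e+00]), 'qd': array([-0.02216918, -0.08921961,  0.00297139, -0.00413   ,  0.02590839,
        0.03761443]), 'joint_torque': array([ 5.72253757e-04, -4.33677435e+01, -2.46005630e+01, -7.37992127e-05,
        7.83137977e-03, -1.18290802e-05]), 'tool_pos': array([5.24598841e-01, 7.82926236e-05, 2.30625515e-01]), 'ee_rot': array([-1.79912622e+02, -1.29580500e-02,  8.99985070e+01]), 'force': array([-1.4291192, -0.3006466,  0.6968267]), 'ft_torque': array([ 0.00104562,  0.03883388, -0.00503742]), 'grasp_force': 0.0, 'width': 0.08547678443164419}
scene 55.70972761569934 285.37324395029793 204.6857201162369 [[-0.56911283  0.82219423  0.01035513]
 [ 0.61496323  0.43396234 -0.65840482]
 [-0.54583038 -0.36833861 -0.75259276]] [ 0.34360368 -0.37859847  1.23461473]
side 50.47347415697374 281.04372955059944 210.48521242538789 [[-0.78903037 -0.61396946  0.0217387 ]
 [-0.37592366  0.45451883 -0.8075234 ]
 [ 0.48591406 -0.64533258 -0.58943481]] [0.49375137 0.26846821 0.72641437]
wrist 60.97480921374739 282.17700196124156 206.6524961146462 [[ 9.99999335e-01 -4.85593764e-04 -1.04600376e-03]
 [-1.53313396e-04 -9.54953794e-01  2.96754492e-01]
 [-1.14298739e-03 -2.96754134e-01 -9.54953233e-01]] [-0.52452112 -0.03870451  0.37940734]
```

View pics/scene0.png

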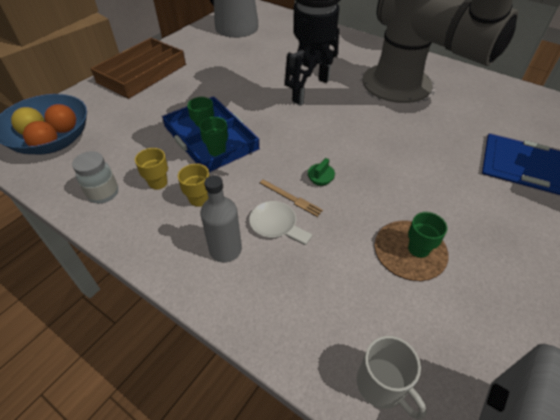

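View pics/side0.png

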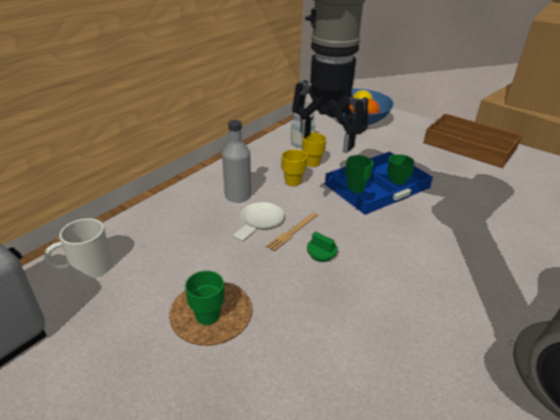

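View pics/wrist0.png

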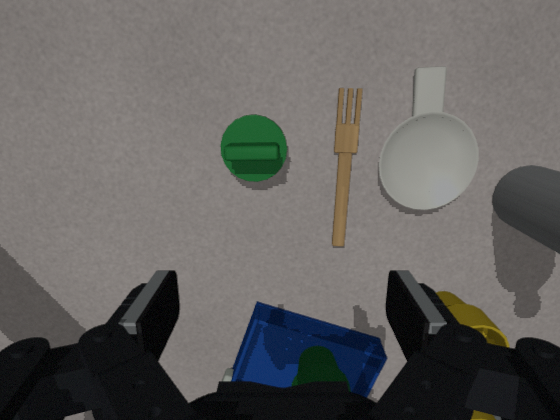

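Scene shows the mat cup at (426,235), deep cup (214,136) and shallow (201,111) in the bento, lid (321,173), fork and rest in the middle, and the bottle at (221,225). The side view agrees: mat cup (206,297), bento cups (360,174) and (400,170), lid (321,247). In the wrist view the lid is at (254,148) with its bar along world x. Next I fit the positions.

```bash
cat > h.py <<'E'
import numpy as np,cv2
from scipy.optimize import least_squares
def proj(p,X):
    c=np.asarray(X)@np.array(p["R"]).T+p["t"]; f=210/np.tan(np.radians(p["fov_y"]/2))
    return c[:,:2]/c[:,2:]*f+[p["cx"],p["cy"]]
def ray(p,u,v,z):
    f=210/np.tan(np.radians(p["fov_y"]/2)); R=np.array(p["R"]); C=-R.T@p["t"]
    d=R.T@np.array([(u-p["cx"])/f,(v-p["cy"])/f,1]); return (C+d*(z-C[2])/d[2]).round(4)
def green(p):
    h=cv2.cvtColor(p["pixels"],cv2.COLOR_RGB2HSV)
    return cv2.inRange(h,(50,110,25),(85,255,255))
def comps(p,amin=60):
    n,l,s,c=cv2.connectedComponentsWithStats(green(p)); return [(s[i].tolist(),c[i].round(1).tolist()) for i in range(1,n) if s[i][4]>amin]
def cup(kind):
    if kind=="lid": return [(25,0),(27,14),(33,14),(33,22)]
    s=44 if kind=="deep" else 24
    return [(22,0),(28,s),(33,s),(33,s+38)]
def pts(kind,x,y,z):
    a=np.linspace(0,2*np.pi,73); return np.array([[x+r/1e3*np.cos(t),y+r/1e3*np.sin(t),z+h/1e3] for r,h in cup(kind) for t in a])
def box(p,kind,x,y,z):
    q=proj(p,pts(kind,x,y,z)); return np.r_[q.min(0),q.max(0)]  # l,t,r,b
E
python3 - <<'E'
from h import *; import pickle
P={n:pickle.load(open(f"pics/{n}0.pkl","rb")) for n in("scene","side","wrist")}
for n in P: 
    for s,c in comps(P[n]): print(n,s,c)
w=P["wrist"]; print("lid bar ends",ray(w,225,152,.05),ray(w,280,152,.05))
a=P["scene"]["pixels"][80:180,150:270,::-1]; b=P["side"]["pixels"][140:220,310:440,::-1]
A=cv2.resize(a,None,fx=5,fy=5,interpolation=2); B=cv2.resize(b,None,fx=5,fy=5,interpolation=2)
cv2.imwrite("pics/b.png",A);cv2.imwrite("pics/c.png",B)
E
```

```text
scene [188, 98, 39, 58, 1340] [208.6, 124.7]
scene [308, 159, 26, 26, 446] [321.0, 173.1]
scene [409, 213, 37, 44, 1221] [425.4, 233.7]
side [388, 155, 26, 29, 596] [399.7, 168.2]
side [345, 156, 28, 37, 752] [357.9, 172.1]
side [308, 232, 29, 29, 598] [321.5, 247.5]
side [186, 271, 38, 54, 1587] [205.3, 295.6]
wrist [221, 115, 66, 67, 3412] [253.4, 147.8]
wrist [292, 346, 58, 46, 1381] [317.8, 367.0]
lid bar ends [0.4728 0.0268 0.05  ] [0.5226 0.0268 0.05  ]
```

View pics/b.png

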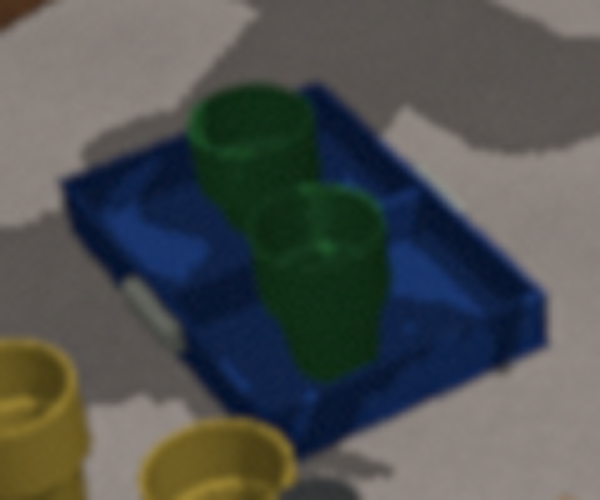

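View pics/c.png

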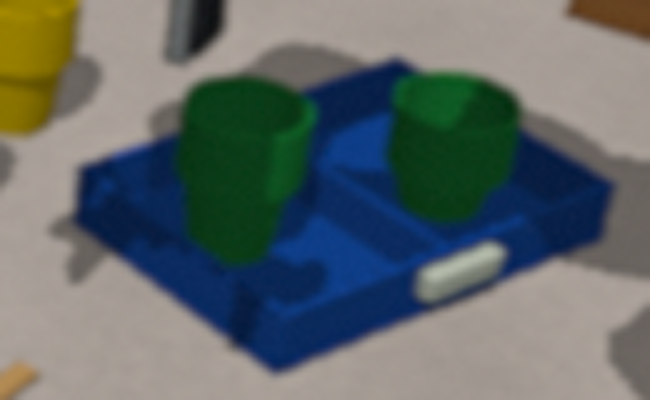

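The crops show the deep cup nearer the scene camera (rim l/r/t 199.7/227.8/116.4; side 345.8/373.6/155) and the shallow one behind (187.6/214/96.6; side 387.8/414.2/154.4).

Run:
```python
from h import *; import pickle
P={n:pickle.load(open(f"pics/{n}0.pkl","rb")) for n in("scene","side","wrist")}
N=np.nan
obs={"deep":("deep",.005,dict(scene=[199.7,116.4,227.8,156.4],side=[345.8,155,373.6,193])),
"shallow":("shallow",.005,dict(scene=[187.6,96.6,214,N],side=[387.8,154.4,414.2,184.4])),
"base":("deep",.006,dict(scene=[409,213,446,257],side=[186,271,224,325])),
"lid":("lid",0,dict(scene=[308,N,334,185],side=[308,N,337,261],wrist=[221,115,287,182]))}
for k,(kind,z,o) in obs.items():
    def f(v):
        r=np.concatenate([box(P[n],kind,v[0],v[1],z)-o[n] for n in o]); return r[~np.isnan(r)]
    s=least_squares(f,[.5,0],loss="soft_l1",x_scale=.01); print(k,s.x.round(4),f(s.x).round(1))
for q in [(63,182),(545,298),(318,83),(300,440)]: print(ray(P["scene"],150+q[0]/5,80+q[1]/5,.036))
```

```text
deep [ 0.5648 -0.2382] [-0.7 -0.5  0.6 -0.1 -0.5 -0.4  0.1  0.5]
shallow [ 0.4999 -0.3444] [-0.5 -0.5  0.4 -1.3 -0.4  0.7  0.6]
base [0.5588 0.2996] [-2.2 -2.   1.3  1.2 -1.3 -1.   1.4  0.8]
lid [0.4967 0.0248] [-2.2 -0.   1.2 -1.5  1.1  1.  -0.8 -0.3  0.4  0.5]
[ 0.57   -0.4186  0.036 ]
[ 0.4983 -0.1535  0.036 ]
[ 0.4231 -0.37    0.036 ]
[ 0.6457 -0.1843  0.036 ]
```

Call:
jog_arm --steps '[{"x": -5, "y": 0.8, "z": 0, "fingers": 0}, {"x": -10, "y": 1.6}, {"x": -14.8, "y": 2.5, "z": 1}, {"x": -19, "y": 3.3, "z": 3}, {"x": -23.8, "y": 4, "z": 5}, {"x": -23.8, "y": 4, "z": 9}, {"x": -23.8, "y": 4, "z": 9}]'

```text
invalid input at $.steps[0]: expected keys x, y, z, roll, fingers
```

Run:
```python
from h import *; import pickle
from rig import imaging
p=imaging.snapshot("wrist"); w=pickle.load(open("pics/wrist0.pkl","rb"))
cv2.imwrite("pics/w1.png",p["pixels"][:,:,::-1])
print("bottle",ray(w,493,205,.2),ray(w,500,170,.1),comps(p)); print(ray(pickle.load(open("pics/scene0.pkl","rb")),223,258,0))
print(box(p,"deep",.5648,-.2382,.005))
```

```text
bottle [0.6318 0.0224 0.2   ] [0.6939 0.0203 0.1   ] [([221, 115, 66, 66, 3407], [253.2, 147.7]), ([292, 346, 58, 46, 1386], [317.7, 366.9])]
[ 0.8021 -0.016   0.    ]
[288.58809668 344.28767886 353.48004743 439.82043878]
```

View pics/w1.png

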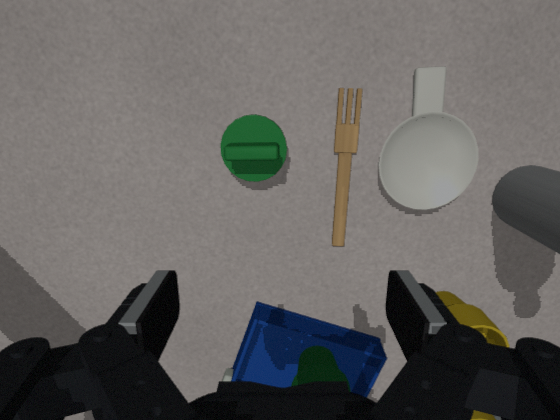

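The move was refused because rows need all keys, so this view is unchanged: lid at (254,148), bottle at right edge (493,200).

Call:
jog_arm --steps '[{"x": -5, "y": 0.8, "z": 0, "roll": 0, "fingers": 0}, {"x": -10, "y": 1.6, "z": 0, "roll": 0, "fingers": 0}, {"x": -14.8, "y": 2.5, "z": 1, "roll": 0, "fingers": 0}, {"x": -19, "y": 3.3, "z": 3, "roll": 0, "fingers": 0}, {"x": -23.8, "y": 4, "z": 5, "roll": 0, "fingers": 0}, {"x": -23.8, "y": 4, "z": 9, "roll": 0, "fingers": 0}, {"x": -23.8, "y": 4, "z": 9, "roll": 0, "fingers": 0}, {"x": -23.8, "y": 4, "z": 9, "roll": 0, "fingers": 0}]' --squeeze 30

```text
t: 1.0
tool_pos: [0.5647, -0.2374, 0.1412]
ee_rot: [-179.9, -0.1, 90.0]
force: [0.7, 0.8, 1.0]
width: 0.0854
grasp_force: 0.0
```

Run:
```python
from h import *; import pickle
from rig import imaging
p=imaging.snapshot("side")
cv2.imwrite("pics/w2.png",cv2.resize(p["pixels"][60:220,280:460,::-1],None,fx=3.6,fy=3.6,interpolation=2))
```

```text
(no output)
```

View pics/w2.png

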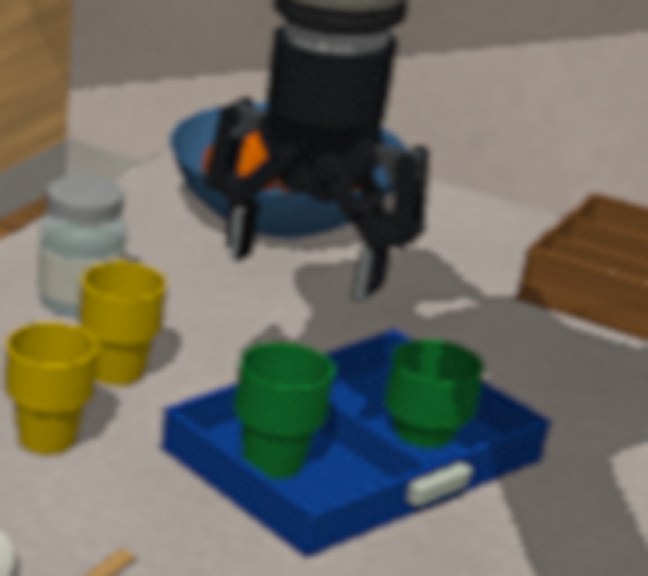

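The side view shows the open fingers centred over the deep cup, with the yellow cups well clear. I descend and grip.

Call:
jog_arm --steps '[{"x": 0, "y": 0, "z": 4, "roll": 0, "fingers": 0}, {"x": 0, "y": 0, "z": 7, "roll": 0, "fingers": 0}, {"x": 0, "y": 0, "z": 9.1, "roll": 0, "fingers": 0}, {"x": 0, "y": 0, "z": 9.1, "roll": 0, "fingers": 0}, {"x": 0, "y": 0, "z": 9.1, "roll": 0, "fingers": 1}, {"x": 0, "y": 0, "z": 9.1, "roll": 0, "fingers": 1}, {"x": 0, "y": 0, "z": 9.1, "roll": 0, "fingers": 1}, {"x": 0, "y": 0, "z": 9.1, "roll": 0, "fingers": 1}]' --squeeze 30

```text
t: 1.85
tool_pos: [0.5668, -0.2384, 0.0533]
ee_rot: [179.7, 0.1, 90.0]
force: [-0.5, 2.1, 7.0]
width: 0.0647
grasp_force: 33.8
```

Call:
jog_arm --steps '[{"x": 0, "y": 0, "z": 0, "roll": 0, "fingers": 1}, {"x": 0, "y": 0, "z": 0, "roll": 0, "fingers": 1}, {"x": 0, "y": 0, "z": -2, "roll": 0, "fingers": 1}, {"x": 0, "y": 0, "z": -5, "roll": 0, "fingers": 1}, {"x": 0, "y": 0, "z": -9, "roll": 0, "fingers": 1}, {"x": 0, "y": 0, "z": -13, "roll": 0, "fingers": 1}, {"x": 0, "y": 0, "z": -15, "roll": 0, "fingers": 1}, {"x": 0, "y": 0, "z": -15, "roll": 0, "fingers": 1}]'

```text
t: 2.65
tool_pos: [0.5667, -0.2388, 0.2054]
ee_rot: [179.5, 0.3, 90.0]
force: [-0.5, -0.5, -0.9]
width: 0.0646
grasp_force: 33.8
```

Call:
jog_arm --steps '[{"x": 4, "y": 0, "z": 0, "roll": 0, "fingers": 1}, {"x": 8.5, "y": -0.5, "z": 0, "roll": 0, "fingers": 1}, {"x": 13, "y": -1, "z": 0, "roll": 0, "fingers": 1}, {"x": 17.5, "y": -1.5, "z": 0, "roll": 0, "fingers": 1}, {"x": 22, "y": -2, "z": 0, "roll": 0, "fingers": 1}, {"x": 26.5, "y": -2, "z": 0, "roll": 0, "fingers": 1}, {"x": 31, "y": -2, "z": 0, "roll": 0, "fingers": 1}, {"x": 35.5, "y": -2, "z": 0, "roll": 0, "fingers": 1}]'

```text
t: 3.45
tool_pos: [0.5441, 0.1188, 0.1995]
ee_rot: [-179.9, 0.0, 90.0]
force: [0.5, 0.0, -1.1]
width: 0.0639
grasp_force: 33.8
```

Call:
jog_arm --steps '[{"x": 4.5, "y": 0.3, "z": 0, "roll": 0, "fingers": 1}, {"x": 9, "y": 0.6, "z": 0, "roll": 0, "fingers": 1}, {"x": 13, "y": 0.9, "z": 0, "roll": 0, "fingers": 1}, {"x": 16, "y": 1.2, "z": 0, "roll": 0, "fingers": 1}, {"x": 18.3, "y": 1.2, "z": 0, "roll": 0, "fingers": 1}, {"x": 18.3, "y": 1.2, "z": 0, "roll": 0, "fingers": 1}, {"x": 18.3, "y": 1.2, "z": 0, "roll": 0, "fingers": 1}, {"x": 18.3, "y": 1.2, "z": 0, "roll": 0, "fingers": 1}]'

```text
t: 4.25
tool_pos: [0.5569, 0.299, 0.1998]
ee_rot: [-179.9, 0.0, 90.0]
force: [-0.3, -0.4, -1.1]
width: 0.0644
grasp_force: 33.8
```

Run:
```python
from h import *
from rig import imaging,monitor
p=imaging.snapshot("side");q=imaging.snapshot("scene")
print(monitor.state()["tool_pos"],comps(p),comps(q))
A=cv2.resize(p["pixels"][180:340,140:280,::-1],(396,452),interpolation=2);B=cv2.resize(q["pixels"][120:280,360:500,::-1],(396,452),interpolation=2)
cv2.imwrite("pics/d.png",np.hstack([A,B]))
```

```text
[0.55715051 0.29883788 0.20025288] [([388, 155, 25, 29, 599], [399.6, 168.2]), ([177, 204, 39, 60, 1591], [195.4, 233.0]), ([308, 232, 29, 29, 596], [321.5, 247.5]), ([186, 271, 38, 54, 1583], [205.3, 295.7])] [([188, 98, 26, 29, 591], [200.9, 111.1]), ([429, 157, 46, 52, 1009], [448.9, 184.5]), ([308, 159, 26, 26, 445], [321.0, 173.1]), ([409, 213, 37, 44, 1217], [425.4, 233.7])]
```

View pics/d.png

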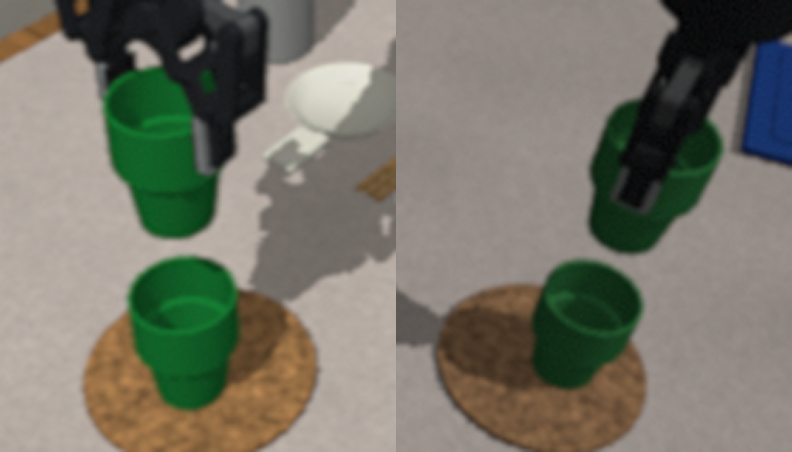

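The held cup is upright, hanging above the mat cup, with finger tips just above its step. I compare the two fits.

Run:
```python
from h import *; import pickle
P={n:pickle.load(open(f"pics/{n}0.pkl","rb")) for n in("scene","side")}
for k,z,o in (("held",.155,dict(scene=[428.6,156.5,475.2,209],side=[177.1,203.8,217.1,264.2])),("base",.006,dict(scene=[408.5,212.3,446.9,257.3],side=[185.6,270.6,224.5,325]))):
  for free in (0,1):
    f=lambda v:np.concatenate([box(P[n],"deep",v[0],v[1],v[2] if free else z)-o[n] for n in o])
    s=least_squares(f,[.55,.3,z],loss="soft_l1",x_scale=.01); print(k,s.x.round(4),f(s.x).round(1))
```

```text
held [0.5566 0.3003 0.155 ] [-0.5 -3.8  2.5  0.6 -2.4 -3.1  4.  -0.1]
held [0.5573 0.2993 0.15  ] [-1.9 -1.6  0.6  2.4 -1.8 -0.9  4.4  1.7]
base [0.5587 0.2999 0.006 ] [-1.5 -1.3  0.6  0.9 -1.  -0.5  0.8  0.9]
base [0.5587 0.2999 0.0059] [-1.6 -1.2  0.5  0.9 -1.  -0.5  0.8  0.9]
```

Call:
jog_arm --steps '[{"x": 0.1, "y": 0.2, "z": 3, "roll": 0, "fingers": 1}, {"x": 0.1, "y": 0.2, "z": 6, "roll": 0, "fingers": 1}, {"x": 0.1, "y": 0.2, "z": 8, "roll": 0, "fingers": 1}, {"x": 0.1, "y": 0.2, "z": 9.3, "roll": 0, "fingers": 1}, {"x": 0.1, "y": 0.2, "z": 10, "roll": 0, "fingers": 1}, {"x": 0.1, "y": 0.2, "z": 10.4, "roll": 0, "fingers": 1}, {"x": 0.1, "y": 0.2, "z": 10.4, "roll": 0, "fingers": 1}, {"x": 0.1, "y": 0.2, "z": 10.4, "roll": 0, "fingers": 1}]'

```text
t: 5.15
tool_pos: [0.5596, 0.3012, 0.0973]
ee_rot: [179.9, -0.0, 90.0]
force: [-0.5, 0.1, -1.4]
width: 0.064
grasp_force: 33.8
```

Call:
jog_arm --steps '[{"x": 0, "y": 0, "z": 0.2, "roll": 0, "fingers": 1}, {"x": 0, "y": 0, "z": 0.4, "roll": 0, "fingers": 1}, {"x": 0, "y": 0, "z": 0.5, "roll": 0, "fingers": 1}, {"x": 0, "y": 0, "z": 0.5, "roll": 0, "fingers": 1}, {"x": 0, "y": 0, "z": 0.5, "roll": 0, "fingers": 1}]'

```text
t: 5.65
tool_pos: [0.5593, 0.3012, 0.0923]
ee_rot: [179.9, -0.0, 90.0]
force: [-1.1, -0.8, 4.7]
width: 0.0643
grasp_force: 34.3
```

Contact at the expected height. Release and rise.

Call:
jog_arm --steps '[{"x": 0, "y": 0, "z": 0, "roll": 0, "fingers": 0}, {"x": 0, "y": 0, "z": 0, "roll": 0, "fingers": 0}, {"x": 0, "y": 0, "z": 0, "roll": 0, "fingers": 0}, {"x": 0, "y": 0, "z": 0, "roll": 0, "fingers": 0}, {"x": 0, "y": 0, "z": -3, "roll": 0, "fingers": 0}, {"x": 0, "y": 0, "z": -7, "roll": 0, "fingers": 0}, {"x": 0, "y": 0, "z": -11, "roll": 0, "fingers": 0}, {"x": 0, "y": 0, "z": -11, "roll": 0, "fingers": 0}]'

```text
t: 6.45
tool_pos: [0.5617, 0.3021, 0.208]
ee_rot: [179.4, -0.2, 90.0]
force: [-0.4, -1.2, 0.7]
width: 0.0856
grasp_force: 0.0
```

Run:
```python
from h import *
from rig import imaging
p=imaging.snapshot("side");q=imaging.snapshot("scene")
print(comps(p),comps(q))
for z in (.006,.044): print(box(p,"deep",.5587,.2999,z).round(1),box(q,"deep",.5587,.2999,z).round(1))
```

```text
[([388, 155, 25, 29, 599], [399.6, 168.2]), ([308, 232, 29, 29, 597], [321.5, 247.5]), ([183, 255, 41, 70, 2201], [204.0, 287.3])] [([188, 98, 26, 29, 590], [200.9, 111.1]), ([308, 159, 26, 26, 446], [321.0, 173.1]), ([409, 200, 45, 57, 1729], [428.9, 226.9])]
[184.6 270.1 225.3 325.9] [407.  211.  447.5 258.2]
[182.1 253.8 224.2 311.3] [411.8 197.9 454.2 247.3]
```

Rim top matches the nested prediction (side 255, scene 200). Now the shallow cup.

Call:
jog_arm --steps '[{"x": -4, "y": 0, "z": 0, "roll": 0, "fingers": 0}, {"x": -8.5, "y": -0.5, "z": 0, "roll": 0, "fingers": 0}, {"x": -13, "y": -1, "z": 0, "roll": 0, "fingers": 0}, {"x": -17.5, "y": -1.5, "z": 0, "roll": 0, "fingers": 0}, {"x": -22, "y": -2, "z": 0, "roll": 0, "fingers": 0}, {"x": -26.5, "y": -2.5, "z": 0, "roll": 0, "fingers": 0}, {"x": -31, "y": -3, "z": 0, "roll": 0, "fingers": 0}, {"x": -35.5, "y": -3.5, "z": 0, "roll": 0, "fingers": 0}]'

```text
t: 7.35
tool_pos: [0.5226, -0.0555, 0.1996]
ee_rot: [-179.8, -0.0, 90.0]
force: [0.5, 0.8, 0.7]
width: 0.0852
grasp_force: 0.0
```

Call:
jog_arm --steps '[{"x": -4.5, "y": -0.4, "z": 0, "roll": 0, "fingers": 0}, {"x": -9, "y": -0.8, "z": 0, "roll": 0, "fingers": 0}, {"x": -13.5, "y": -1.2, "z": 0, "roll": 0, "fingers": 0}, {"x": -18, "y": -1.6, "z": 0, "roll": 0, "fingers": 0}, {"x": -22.5, "y": -2, "z": 0, "roll": 0, "fingers": 0}, {"x": -26.5, "y": -2.4, "z": 0, "roll": 0, "fingers": 0}, {"x": -29, "y": -2.6, "z": 3, "roll": 0, "fingers": 0}, {"x": -29, "y": -2.6, "z": 6, "roll": 0, "fingers": 0}]'

```text
t: 8.15
tool_pos: [0.4968, -0.3474, 0.139]
ee_rot: [-180.0, 0.0, 89.8]
force: [1.0, 0.7, -0.4]
width: 0.0853
grasp_force: 0.0
```

Call:
jog_arm --steps '[{"x": 0, "y": 0, "z": 0, "roll": 0, "fingers": 0}, {"x": 0, "y": 0, "z": 0, "roll": 0, "fingers": 0}]'

```text
t: 8.35
tool_pos: [0.4975, -0.3433, 0.1403]
ee_rot: [-179.9, -0.1, 90.0]
force: [0.1, 0.3, -0.5]
width: 0.0855
grasp_force: 0.0
```

Call:
jog_arm --steps '[{"x": 0, "y": 0.2, "z": 4, "roll": 0, "fingers": 0}, {"x": 0, "y": 0.2, "z": 7.5, "roll": 0, "fingers": 0}, {"x": 0, "y": 0.2, "z": 10.2, "roll": 0, "fingers": 0}, {"x": 0, "y": 0.2, "z": 10.2, "roll": 0, "fingers": 0}, {"x": 0, "y": 0.2, "z": 10.2, "roll": 0, "fingers": 1}, {"x": 0, "y": 0.2, "z": 10.2, "roll": 0, "fingers": 1}, {"x": 0, "y": 0.2, "z": 10.2, "roll": 0, "fingers": 1}, {"x": 0, "y": 0.2, "z": 10.2, "roll": 0, "fingers": 1}]'

```text
t: 9.15
tool_pos: [0.5015, -0.3449, 0.0421]
ee_rot: [179.8, 0.2, 90.0]
force: [0.6, 1.2, 7.1]
width: 0.0646
grasp_force: 33.9
```

Call:
jog_arm --steps '[{"x": 0, "y": 0, "z": 0, "roll": 0, "fingers": 1}, {"x": 0, "y": 0, "z": 0, "roll": 0, "fingers": 1}, {"x": 0, "y": 0, "z": -2, "roll": 0, "fingers": 1}, {"x": 0, "y": 0, "z": -6, "roll": 0, "fingers": 1}, {"x": 0, "y": 0, "z": -10, "roll": 0, "fingers": 1}, {"x": 0, "y": 0, "z": -14, "roll": 0, "fingers": 1}, {"x": 0, "y": 0, "z": -18, "roll": 0, "fingers": 1}, {"x": 0, "y": 0, "z": -18, "roll": 0, "fingers": 1}]'

```text
t: 9.95
tool_pos: [0.5022, -0.3459, 0.2273]
ee_rot: [179.4, 0.5, 90.0]
force: [0.7, -0.9, -0.2]
width: 0.0647
grasp_force: 33.6
```

Call:
jog_arm --steps '[{"x": 4, "y": 0.2, "z": 0, "roll": 0, "fingers": 1}, {"x": 8.5, "y": 0.5, "z": 0, "roll": 0, "fingers": 1}, {"x": 13, "y": 1, "z": 0, "roll": 0, "fingers": 1}, {"x": 17.5, "y": 1.5, "z": 0, "roll": 0, "fingers": 1}, {"x": 22, "y": 2, "z": 0, "roll": 0, "fingers": 1}, {"x": 26.5, "y": 2.5, "z": 0, "roll": 0, "fingers": 1}, {"x": 31, "y": 3, "z": 0, "roll": 0, "fingers": 1}, {"x": 35.5, "y": 3.5, "z": 0, "roll": 0, "fingers": 1}]'

```text
t: 10.75
tool_pos: [0.5348, 0.0128, 0.2199]
ee_rot: [179.9, 0.0, 90.0]
force: [0.5, 0.2, 0.9]
width: 0.0648
grasp_force: 33.6
```

Call:
jog_arm --steps '[{"x": 4.5, "y": 0.4, "z": 0, "roll": 0, "fingers": 1}, {"x": 9, "y": 0.8, "z": 0, "roll": 0, "fingers": 1}, {"x": 13.5, "y": 1.2, "z": 0, "roll": 0, "fingers": 1}, {"x": 18, "y": 1.6, "z": 0, "roll": 0, "fingers": 1}, {"x": 22.5, "y": 2, "z": 0, "roll": 0, "fingers": 1}, {"x": 26.5, "y": 2.3, "z": 0, "roll": 0, "fingers": 1}, {"x": 28.8, "y": 2.5, "z": 0, "roll": 0, "fingers": 1}, {"x": 28.8, "y": 2.5, "z": 0, "roll": 0, "fingers": 1}]'

```text
t: 11.55
tool_pos: [0.5593, 0.3022, 0.2191]
ee_rot: [180.0, -0.1, 90.2]
force: [-0.7, -0.4, 0.1]
width: 0.0644
grasp_force: 33.6
```

Call:
jog_arm --steps '[{"x": 0, "y": 0, "z": 0, "roll": 0, "fingers": 1}, {"x": 0, "y": 0, "z": 0, "roll": 0, "fingers": 1}, {"x": 0, "y": 0, "z": 0, "roll": 0, "fingers": 1}]'

```text
t: 11.85
tool_pos: [0.5602, 0.2978, 0.2196]
ee_rot: [180.0, 0.0, 89.9]
force: [-0.5, -0.3, -1.5]
width: 0.0643
grasp_force: 33.6
```

Run:
```python
from h import *
from rig import imaging,monitor
p=imaging.snapshot("side");q=imaging.snapshot("scene")
print(monitor.state()["tool_pos"],comps(p),comps(q))
A=cv2.resize(p["pixels"][170:330,130:270,::-1],(396,452),interpolation=2);B=cv2.resize(q["pixels"][110:270,370:510,::-1],(396,452),interpolation=2)
cv2.imwrite("pics/e.png",np.hstack([A,B]))
```

```text
[0.56027121 0.29798593 0.21962756] [([176, 195, 44, 52, 1391], [194.0, 221.0]), ([308, 232, 29, 29, 598], [321.5, 247.5]), ([183, 255, 41, 70, 2198], [204.0, 287.4])] [([429, 151, 46, 46, 908], [450.1, 176.1]), ([308, 159, 26, 26, 444], [321.0, 173.1]), ([409, 200, 45, 57, 1726], [428.9, 226.9])]
```

View pics/e.png

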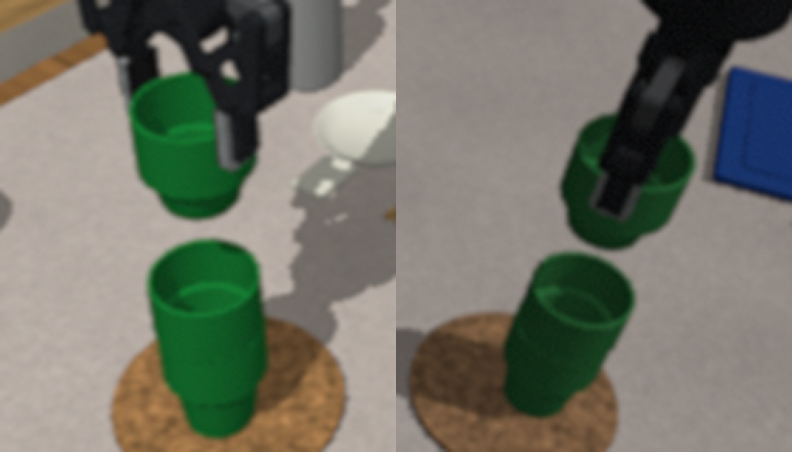

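The stack of two is fully nested and straight (rim at side (205,255)), and the shallow cup is held upright above it.

Run:
```python
from h import *; import pickle
P={n:pickle.load(open(f"pics/{n}0.pkl","rb")) for n in("scene","side")}
for k,kind,z,o in (("held","shallow",.183,dict(scene=[428.7,150,475.3,198.1],side=[176,195.8,220.5,246.8])),("deep","deep",.044,dict(scene=[np.nan,199.6,454.1,np.nan],side=[182.3,254.6,223.5,np.nan]))):
  for free in (0,1):
    f=lambda v:np.nan_to_num(np.concatenate([box(P[n],kind,v[0],v[1],v[2] if free else z)-o[n] for n in o]))
    s=least_squares(f,[.55,.3,z],loss="soft_l1",x_scale=.01); print(k,s.x.round(4),f(s.x).round(1))
```

```text
held [0.5597 0.2958 0.183 ] [-1.8 -1.   0.9  0.7 -1.  -1.3  0.9  1.4]
held [0.5596 0.2957 0.1824] [-1.9 -0.8  0.7  0.8 -0.9 -1.   1.   1.7]
deep [0.5592 0.3006 0.044 ] [ 0.  -1.3  0.3  0.  -0.7 -0.7  0.2  0. ]
deep [0.5595 0.3004 0.0415] [ 0.  -0.4 -0.3  0.  -0.6  0.2  0.2  0. ]
```

Call:
jog_arm --steps '[{"x": 0.4, "y": 0, "z": 1.5, "roll": 0, "fingers": 1}, {"x": 0.4, "y": 0, "z": 4, "roll": 0, "fingers": 1}, {"x": 0.4, "y": 0, "z": 5.8, "roll": 0, "fingers": 1}, {"x": 0.4, "y": 0, "z": 7, "roll": 0, "fingers": 1}, {"x": 0.4, "y": 0, "z": 7.5, "roll": 0, "fingers": 1}, {"x": 0.4, "y": 0, "z": 7.5, "roll": 0, "fingers": 1}, {"x": 0.4, "y": 0, "z": 7.5, "roll": 0, "fingers": 1}]'

```text
t: 12.65
tool_pos: [0.5606, 0.3031, 0.1453]
ee_rot: [179.9, -0.0, 90.0]
force: [0.7, -0.5, -0.9]
width: 0.0646
grasp_force: 33.6
```

Call:
jog_arm --steps '[{"x": 0, "y": 0, "z": 0.2, "roll": 0, "fingers": 1}, {"x": 0, "y": 0, "z": 0.4, "roll": 0, "fingers": 1}, {"x": 0, "y": 0, "z": 0.6, "roll": 0, "fingers": 1}, {"x": 0, "y": 0, "z": 0.6, "roll": 0, "fingers": 1}, {"x": 0, "y": 0, "z": 0.6, "roll": 0, "fingers": 1}]'

```text
t: 13.15
tool_pos: [0.5605, 0.3032, 0.1392]
ee_rot: [179.9, -0.0, 90.0]
force: [0.4, 0.1, 4.6]
width: 0.0647
grasp_force: 34.0
```

Call:
jog_arm --steps '[{"x": 0, "y": 0, "z": 0, "roll": 0, "fingers": 0}, {"x": 0, "y": 0, "z": 0, "roll": 0, "fingers": 0}, {"x": 0, "y": 0, "z": 0, "roll": 0, "fingers": 0}, {"x": 0, "y": 0, "z": 0, "roll": 0, "fingers": 0}, {"x": 0, "y": 0, "z": -3, "roll": 0, "fingers": 0}, {"x": 0, "y": 0, "z": -7, "roll": 0, "fingers": 0}, {"x": 0, "y": 0, "z": -9, "roll": 0, "fingers": 0}, {"x": 0, "y": 0, "z": -9, "roll": 0, "fingers": 0}]'

```text
t: 13.95
tool_pos: [0.5614, 0.3036, 0.2321]
ee_rot: [179.6, -0.1, 90.0]
force: [0.4, 0.4, 0.4]
width: 0.0853
grasp_force: 0.0
```

Run:
```python
from h import *
from rig import imaging,monitor
p=imaging.snapshot("side");q=imaging.snapshot("scene")
print(monitor.state()["tool_pos"],comps(p),comps(q))
print(box(p,"shallow",.5595,.3,.102).round(1),box(q,"shallow",.5595,.3,.102).round(1))
```

```text
[0.55978825 0.30292103 0.22773691] [([308, 233, 29, 28, 596], [321.5, 247.5]), ([180, 238, 44, 87, 2902], [202.6, 278.1])] [([308, 159, 26, 26, 446], [321.0, 173.1]), ([409, 187, 52, 70, 2285], [432.5, 219.7])]
[179.1 236.3 222.5 287.2] [416.8 184.1 461.3 229.3]
```

Call:
jog_arm --steps '[{"x": -4, "y": -0.9, "z": 0, "roll": 8, "fingers": 0}, {"x": -8, "y": -1.8, "z": 0, "roll": 16, "fingers": 0}, {"x": -12, "y": -2.7, "z": 0, "roll": 24, "fingers": 0}, {"x": -16, "y": -3.6, "z": 0, "roll": 32, "fingers": 0}, {"x": -20, "y": -4.5, "z": 0, "roll": 40, "fingers": 0}, {"x": -24, "y": -5.4, "z": 0, "roll": 48, "fingers": 0}, {"x": -27.7, "y": -6.3, "z": 0, "roll": 56, "fingers": 0}, {"x": -27.7, "y": -6.3, "z": 0, "roll": 60, "fingers": 0}]'

```text
t: 14.85
tool_pos: [0.4952, 0.0224, 0.2265]
ee_rot: [-179.9, 0.2, 29.5]
force: [0.3, 1.8, 0.2]
width: 0.0853
grasp_force: 0.0
```

Call:
jog_arm --steps '[{"x": 0, "y": 0, "z": 2, "roll": 8, "fingers": 0}, {"x": 0, "y": 0, "z": 5, "roll": 16, "fingers": 0}, {"x": 0, "y": 0, "z": 8, "roll": 24, "fingers": 0}, {"x": 0, "y": 0, "z": 11, "roll": 30, "fingers": 0}, {"x": 0, "y": 0, "z": 11, "roll": 30, "fingers": 0}, {"x": 0, "y": 0, "z": 11, "roll": 30, "fingers": 0}, {"x": 0, "y": 0, "z": 11, "roll": 30, "fingers": 0}]'

```text
t: 15.55
tool_pos: [0.4977, 0.026, 0.1193]
ee_rot: [180.0, -0.1, 0.1]
force: [-0.0, -0.2, 0.1]
width: 0.0851
grasp_force: 0.0
```

Call:
jog_arm --steps '[{"x": 0, "y": 0, "z": 4, "roll": 0, "fingers": 0}, {"x": 0, "y": 0, "z": 7.5, "roll": 0, "fingers": 0}, {"x": 0, "y": 0, "z": 9, "roll": 0, "fingers": 0}, {"x": 0, "y": 0, "z": 9, "roll": 0, "fingers": 0}, {"x": 0, "y": 0, "z": 9, "roll": 0, "fingers": 1}, {"x": 0, "y": 0, "z": 9, "roll": 0, "fingers": 1}, {"x": 0, "y": 0, "z": 9, "roll": 0, "fingers": 1}, {"x": 0, "y": 0, "z": 9, "roll": 0, "fingers": 1}]'

```text
t: 16.35
tool_pos: [0.4976, 0.026, 0.0293]
ee_rot: [180.0, -0.1, 0.0]
force: [0.4, 0.3, -0.4]
width: 0.0282
grasp_force: 0.0
```

Call:
jog_arm --steps '[{"x": 0, "y": 0, "z": 0, "roll": 0, "fingers": 1}, {"x": 0, "y": 0, "z": 0, "roll": 0, "fingers": 1}, {"x": 0, "y": 0, "z": 0, "roll": 0, "fingers": 1}, {"x": 0, "y": 0, "z": 0, "roll": 0, "fingers": 1}]'

```text
t: 16.75
tool_pos: [0.4975, 0.026, 0.029]
ee_rot: [180.0, -0.1, 0.0]
force: [-1.1, -0.8, 6.6]
width: 0.0137
grasp_force: 30.7
```

Call:
jog_arm --steps '[{"x": 0, "y": 0, "z": -2, "roll": 0, "fingers": 1}, {"x": 0, "y": 0, "z": -6, "roll": 0, "fingers": 1}, {"x": 0, "y": 0, "z": -10, "roll": 0, "fingers": 1}, {"x": 0, "y": 0, "z": -14, "roll": 0, "fingers": 1}, {"x": 0, "y": 0, "z": -18, "roll": 0, "fingers": 1}, {"x": 0, "y": 0, "z": -20, "roll": 0, "fingers": 1}, {"x": 0, "y": 0, "z": -20, "roll": 0, "fingers": 1}]'

```text
t: 17.45
tool_pos: [0.4984, 0.0259, 0.2313]
ee_rot: [180.0, -0.4, 0.0]
force: [-0.2, -0.4, -0.5]
width: 0.0131
grasp_force: 29.8
```

Call:
jog_arm --steps '[{"x": 0.8, "y": -4, "z": 0, "roll": 0, "fingers": 1}, {"x": 1.7, "y": -8, "z": 0, "roll": 0, "fingers": 1}, {"x": 2.6, "y": -12, "z": 0, "roll": 0, "fingers": 1}, {"x": 3.5, "y": -16, "z": 0, "roll": 0, "fingers": 1}, {"x": 4.4, "y": -20, "z": 0, "roll": 0, "fingers": 1}, {"x": 5.3, "y": -24, "z": 0, "roll": 0, "fingers": 1}, {"x": 6.2, "y": -27.5, "z": 0, "roll": 0, "fingers": 1}, {"x": 6.2, "y": -27.5, "z": 0, "roll": 0, "fingers": 1}]'

```text
t: 18.25
tool_pos: [0.5583, 0.3049, 0.2253]
ee_rot: [-180.0, 0.2, 0.2]
force: [-0.7, 0.0, -0.3]
width: 0.0138
grasp_force: 29.8
```

Call:
jog_arm --steps '[{"x": 0, "y": 0, "z": 0, "roll": 0, "fingers": 1}, {"x": 0, "y": 0, "z": 0, "roll": 0, "fingers": 1}, {"x": 0, "y": 0, "z": 0, "roll": 0, "fingers": 1}]'

```text
t: 18.55
tool_pos: [0.5589, 0.2998, 0.228]
ee_rot: [180.0, 0.0, -0.1]
force: [-0.7, 0.2, 0.0]
width: 0.0129
grasp_force: 29.8
```

Run:
```python
from h import *
from rig import imaging,monitor
p=imaging.snapshot("side");q=imaging.snapshot("scene")
print(monitor.state()["tool_pos"],comps(p),comps(q))
for k,x,y,z in (("shallow",.5595,.3005,.102),("lid",.559,.299,.198)): print(box(p,k,x,y,z).round(1),box(q,k,x,y,z).round(1))
A=cv2.resize(p["pixels"][170:330,130:270,::-1],(396,452),interpolation=2);B=cv2.resize(q["pixels"][110:270,370:510,::-1],(396,452),interpolation=2)
cv2.imwrite("pics/f.png",np.hstack([A,B]))
```

```text
[0.55912664 0.29998383 0.22852169] [([177, 204, 47, 121, 3800], [201.6, 265.4])] [([409, 154, 64, 103, 3137], [438.0, 207.6])]
[178.9 236.5 222.3 287.3] [417.1 184.2 461.6 229.4]
[175.6 208.7 220.1 243.2] [429.7 160.7 472.6 194.6]
```

View pics/f.png

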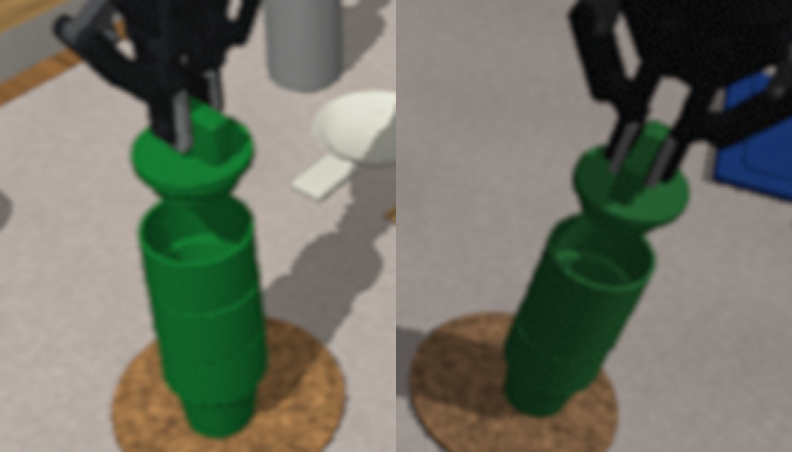

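The three-cup stack is straight, with the lid level above it and within about 3 mm of centre. I shift by 2 mm and lower it.

Call:
jog_arm --steps '[{"x": 0.2, "y": -0.1, "z": 1, "roll": 0, "fingers": 1}, {"x": 0.2, "y": -0.1, "z": 2.3, "roll": 0, "fingers": 1}, {"x": 0.2, "y": -0.1, "z": 3.3, "roll": 0, "fingers": 1}, {"x": 0.2, "y": -0.1, "z": 4, "roll": 0, "fingers": 1}, {"x": 0.2, "y": -0.1, "z": 4.5, "roll": 0, "fingers": 1}, {"x": 0.2, "y": -0.1, "z": 4.5, "roll": 0, "fingers": 1}, {"x": 0.2, "y": -0.1, "z": 4.5, "roll": 0, "fingers": 1}]'

```text
t: 19.35
tool_pos: [0.5612, 0.3021, 0.1835]
ee_rot: [-180.0, -0.0, 0.0]
force: [-0.5, 0.4, -0.3]
width: 0.0135
grasp_force: 29.8
```

Call:
jog_arm --steps '[{"x": 0, "y": 0, "z": 0.2, "roll": 0, "fingers": 1}, {"x": 0, "y": 0, "z": 0.4, "roll": 0, "fingers": 1}, {"x": 0, "y": 0, "z": 0.5, "roll": 0, "fingers": 1}, {"x": 0, "y": 0, "z": 0.5, "roll": 0, "fingers": 1}, {"x": 0, "y": 0, "z": 0.5, "roll": 0, "fingers": 1}]'

```text
t: 19.85
tool_pos: [0.5612, 0.3021, 0.179]
ee_rot: [-180.0, -0.1, 0.0]
force: [-0.8, -0.7, 4.1]
width: 0.0134
grasp_force: 30.5
```

Call:
jog_arm --steps '[{"x": 0, "y": 0, "z": 0, "roll": 0, "fingers": 0}, {"x": 0, "y": 0, "z": 0, "roll": 0, "fingers": 0}, {"x": 0, "y": 0, "z": 0, "roll": 0, "fingers": 0}, {"x": 0, "y": 0, "z": 0, "roll": 0, "fingers": 0}, {"x": 0, "y": 0, "z": 0, "roll": 0, "fingers": 0}, {"x": 0, "y": 0, "z": -2, "roll": 0, "fingers": 0}, {"x": 0, "y": 0, "z": -6, "roll": 0, "fingers": 0}, {"x": 0, "y": 0, "z": -9, "roll": 0, "fingers": 0}]'

```text
t: 20.65
tool_pos: [0.5612, 0.3021, 0.2702]
ee_rot: [-180.0, -0.1, 0.0]
force: [-0.2, 1.4, 0.0]
width: 0.0855
grasp_force: 0.0
```

Call:
jog_arm --steps '[{"x": 0, "y": 0, "z": -1, "roll": 0, "fingers": 0}, {"x": 0, "y": 0, "z": -1, "roll": 0, "fingers": 0}, {"x": 0, "y": 0, "z": -1, "roll": 0, "fingers": 0}]'

```text
t: 20.95
tool_pos: [0.5605, 0.3018, 0.2767]
ee_rot: [179.9, 0.1, -0.0]
force: [-0.0, 0.2, 0.1]
width: 0.0854
grasp_force: 0.0
```

Run:
```python
from h import *
from rig import imaging,monitor
p=imaging.snapshot("side");q=imaging.snapshot("scene")
print(monitor.state()["tool_pos"],comps(p),comps(q))
A=cv2.resize(p["pixels"][170:330,130:270,::-1],(396,452),interpolation=2);B=cv2.resize(q["pixels"][110:270,370:510,::-1],(396,452),interpolation=2)
cv2.imwrite("pics/g.png",np.hstack([A,B]))
```

```text
[0.56038121 0.30176659 0.27610476] [([179, 227, 45, 98, 3158], [201.9, 274.7])] [([409, 177, 54, 80, 2497], [433.9, 217.0])]
```

View pics/g.png

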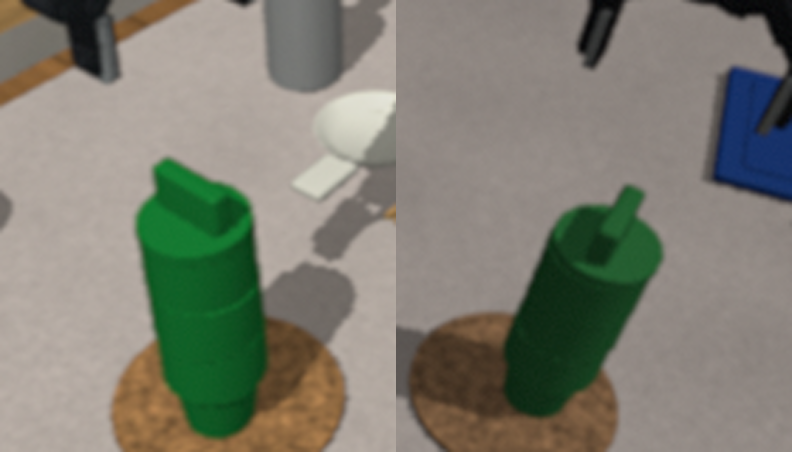

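The stack is complete: lid seated flush at side crop (195,225), everything straight on the mat, and the gripper clear. I hand it in.

```bash
python3 -c "
from rig import env
print(env.job_done())"
```

```text
the job is handed in; nothing more can be done
None
```

The stack is standing upright on the cork mat (deep cup, shallow cup, then lid, all fully seated), and I handed the job in at about 21 s; the hand-in returned no verdict.

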